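Scan the stock label of the largest sprocket

TASK

Pick up the hand scanner by its handle and hold it steady over the largest of the three sprockets, its reading window facing straight down at that sprocket's paper label from about 60 mm above it, for two full seconds; it reads by itself, no trigger is pressed. Then lay the scanner down again, face down, in the middle of its black rubber mat without dropping it, and leave the sprocket lying where it is.

Things in the scene. Friction and masses are not known exactly. Their poses are not given: they have to be found in the camera images.
- scanner: Loose grey hand scanner (180 g): bar handle with a wider head, lying face down on the mat. Origin: centre of the reading window in the flat underside of the head; x points from handle to head, z up, the window looks along -z. Head 42 (x) by 66 mm (y), 38 high, centred on the origin; handle back to x = -152 mm, 34 mm wide, 12 to 40 mm above the window, small foot under its far end.
- scanner_grip (a point): Middle of the scanner's handle and its balance point, where it is best gripped across its 34 mm width (y): 70 mm behind (-x) and 26 mm above the window centre. Same axes as the scanner. Its underside here stands 12 mm clear of the mat.
- label (a point): Centre of the top of the white 34 mm square striped paper label in the middle of the largest sprocket, a loose toothed steel disc 110 mm across lying flat on the tray; the label is 6.6 mm above the tray, z up. The two other sprockets (80 and 58 mm across) carry the same kind of label.
- mat: Fixed black rubber mat, 220 mm (x) by 120 mm (y), 3 mm thick, lying on the tray; the origin is the centre of its underside, z up. The scanner starts lengthwise on it.
Mind the look-alikes: they are no part of the job. Leave any blue or red look-alike of the part that bears label alone.

How it is judged (in metres and radians):
On the way:
1. the scanner is held still with its window pointing down at the largest sprocket's label: beam axis within 16 mm of the label's centre, 35 to 90 mm from it, within 15 degrees of vertical, for 1.5 s (x of label in the frame of scanner between -0.016 and 0.016 m and y of label in the frame of scanner between -0.016 and 0.016 m and z of label in the frame of scanner between -0.09 and -0.035 m and angle between scanner's own z axis and vertical below 0.26 rad and linear speed of scanner below 0.03 m/s and angular speed of scanner below 0.2 rad/s), for 1.5 s.
At the end, for the whole second after the job is handed in: The scanner lies at rest, face down (within about 8 degrees), on the rubber mat, the middle of its handle within 50 mm lengthwise and 40 mm sideways of the mat's centre, and the largest sprocket's label is within 20 mm of where it began (x of scanner_grip in the frame of mat between -0.05 and 0.05 m and y of scanner_grip in the frame of mat between -0.04 and 0.04 m and z of scanner in the frame of mat below 0.012 m and angle between scanner's own z axis and vertical below 0.15 rad and linear speed of scanner below 0.02 m/s and distance of label from where it was at the start of the episode below 0.02 m); the robot touches nothing.
It fails at once if the largest sprocket is shoved more than 20 mm (distance of label from where it was at the start of the episode above 0.02 m).
It fails at once if the scanner is dropped or thrown (moving faster than 0.6 m/s out of the gripper) (contact force between the fingers and scanner below 0.05 N and linear speed of scanner above 0.6 m/s).
It also fails if it takes over 58 s, if anything falls off the work surface, if the arm or the gripper's body presses on something with over 40 N, if the wrist force passes 120 N, or if a joint passes its speed limit or range.

ROBOT

A 6-joint arm with a two-finger parallel gripper is mounted at the origin on the work surface. World frame = base frame: x ahead of the robot, y to its left, z up, the work surface at z = 0. Lengths are in m, angles in degrees, forces in N, time in s.
With the tool pointing down it reaches from about 0.425 to 0.95 m from the base axis. Payload 3.5 kg.
Tool frame: the origin (TCP) lies between the finger pads; the fingertips stand 8 mm ahead of it and the grasp point (between the pads) lies 11 mm behind it; x points along the fingers, y is the direction in which the jaws open and shut, and the axes are right-handed (so a half turn about x gives the same grasp; the last joint's range is limited). The gripper opens to 85 mm and grips with 20 to 120 N. Pads are 22 mm wide; open, the fingers measure 114 mm over their backs; the gripper's body (76 mm by 85 mm) begins 54 mm behind the grasp point. The pads swing forward as they close: fully open they stand 13 mm farther back than shut.
Start: joints at [65.145, 16.404, 90.338, -0, 73.258, -8.594], TCP at [0.189, 0.648, 0.239] pointing down, gripper open.
Joint ranges: [-158.93, 158.93], [-51.34, 127.21], [12.03, 142.37], [-87.48, 267.48], [13.55, 161.25], [-162.69, 162.69]. Speed limits (degrees/s): [159.86, 159.86, 180, 180, 180, 180].

INTERFACE

Orientations are given as [roll, pitch, yaw] about the fixed x, y, z axes, in that order (R = Rz(yaw) Ry(pitch) Rx(roll)).
In Python, from bench import robot gives the robot as it stands. The module is installed in compiled form; this text tells all that it offers.
- The arm moves only by the tool carry_out, never from a script. Its argument "targets" is one flat list of numbers, 5 for each row, row after row: the shift along the world's x, y, z in cm, then the turn about the world's z in rad, then the opening in per cent of the stroke, from 0 (shut) to 100 (fully open). A call has 1 to 10 rows; each row shifts and turns the commanded pose from where the row before left it; what a row does not reach is not made up. A row lasts 1/12 s, in which the tool goes at most 41.7 mm and 7.16 degrees, less where a joint would pass 70% of its speed; a pose out of reach is approached as far as the arm can. A call with a gripper value outside its range is refused whole. The fingers move at their own pace and stop on an object; "newtons" is the grip in N (left out, the last holds). Time passes only in rows, so rows that do not move let the fingers close. It gives the time, the measured TCP pose, the force and the opening at its end, in the units of the state.
- robot.state(): the state, without advancing time (a new reading comes with each control period).
- robot.grab_frame(name): name is "side" or "top" or "wrist"; returns the picture (400x640x3 uint8, red, green, blue); there is no depth.
- robot.camera_params(name): a dict with "fx", "fy", "cx", "cy" (pixels), "rvec" (rotation vector, rad) and "tvec" (3), from world to camera coordinates, as OpenCV has them. Camera axes: x right, y down, z forward; pixel columns grow to the right and rows downward; lengths in m; the calibration is good to about 2 mm. A picture is of the moment at which its call begins: read the wrist's pose just before it. camera_params takes no time and is no camera call; for the wrist camera it gives the pose at the moment of the call.
- robot.sign_off(): hands the job in, once; it reports no verdict.
The state is a dict: "time": time; "joint_positions": joint angles; "qvel": joint speeds; "effort": joint torques, N m; "tool_pos": TCP position; "eef_rot": TCP orientation; "force": force on the tool from outside, world axes, zero at the start; "torque": the same for the moment, N m; "finger_gap": opening from 0.0 (shut) to 1.0 (fully open).
Only numpy, scipy, OpenCV 4.12 (cv2) and the standard library are available. Lean on these libraries where they do the work, as an engineer would, in place of code of your own. Each camera call takes 0.05 s, during which the arm holds its last target.

## Working session

There is one attempt and no reset: what is moved stays moved. The work goes in short steps, Python scripts to look and compute and a tool call to move; the robot and the scene stay as the last step left them, time stands still between calls to the robot, and variables do not carry over. Pictures are saved under pics/ and viewed, and the job is handed in when it is done.

Besides the shell and the picture viewer there is one more tool, called after ">>>" in YAML: its name, and indented under it one key for each argument. carry_out: Moves the arm, as the interface text tells. Its arguments: {"type":"object","properties":{"targets":{"type":"array"},"newtons":{"type":"number"}},"required":["targets"]}

```bash
mkdir -p pics; ls; python3 - <<'E'
from bench import robot
import cv2
print(robot.state())
for n in("top","side","wrist"):
    p=robot.camera_params(n); print(n,p)
    f=robot.grab_frame(n); cv2.imwrite(f"pics/{n}0.png",f[:,:,::-1])
E
```

```text
pics
{'time': 0.0, 'joint_positions': array([ 6.51453962e+01,  1.64539916e+01,  9.04239333e+01,  1.20147232e-03,
        7.32562699e+01, -8.59520045e+00]), 'qvel': array([ 0.01782097,  0.07854963,  0.0152413 , -0.03298959,  0.20049905,
       -0.03266099]), 'effort': array([-1.47522355e-04, -4.05959451e+01, -2.92641413e+01, -1.31817733e-04,
        5.63440437e-03, -1.77127663e-05]), 'tool_pos': array([0.18869664, 0.64742537, 0.23793009]), 'eef_rot': array([ -99.08607317,   89.86580036, -115.34582398]), 'force': array([-1.11680075,  0.06444481, -0.31828986]), 'torque': array([-0.02361138, -0.03108465, -0.03482459]), 'finger_gap': 1.0016712138275563}
top {'fx': 508.6613866963012, 'fy': 508.6613866963012, 'cx': 317.93180859908244, 'cy': 193.6390754485429, 'rvec': array([ 2.13925345, -2.14615764,  0.139737  ]), 'tvec': array([0.04492345, 0.53044503, 1.25945185])}
side {'fx': 407.9173162415491, 'fy': 407.9173162415491, 'cx': 321.8065345594212, 'cy': 197.69229445079273, 'rvec': array([ 2.33592451, -0.26671415,  0.10665424]), 'tvec': array([-0.50973516,  0.15639328,  0.81345005])}
wrist {'fx': 297.92083634438086, 'fy': 297.92083634438086, 'cx': 318.8820498397609, 'cy': 197.88851140162666, 'rvec': array([-2.33469194, -1.75125326, -0.23200273]), 'tvec': array([-0.67492874, -0.03424349,  0.37704822])}
```

View pics/top0.png

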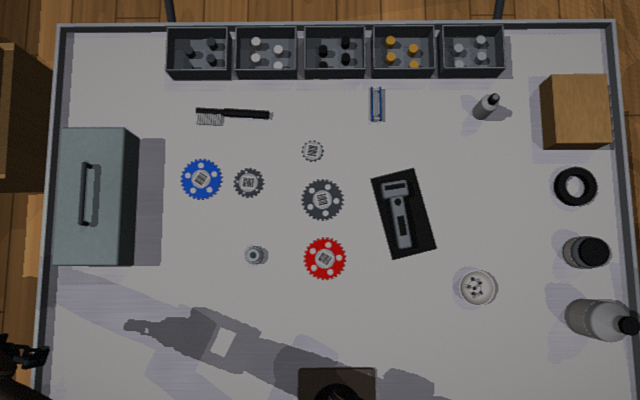

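View pics/side0.png

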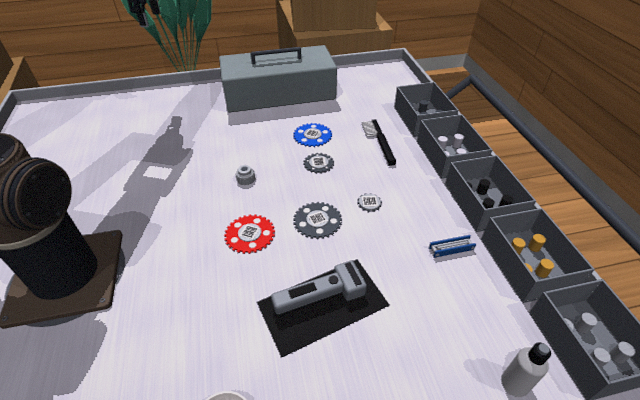

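View pics/wrist0.png

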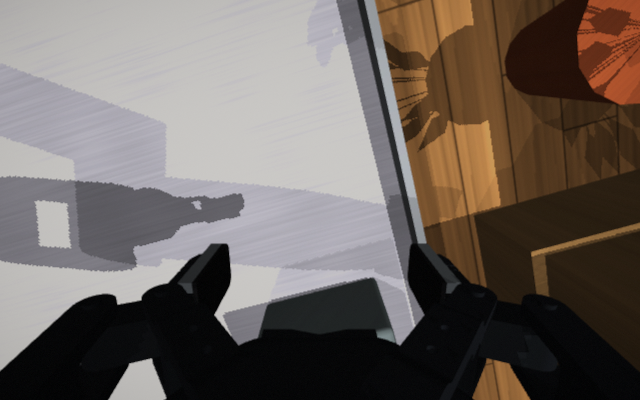

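The top view shows five candidates. The dark grey sprocket at (322,200) is the largest grey one. The medium grey one is at (249,183) and the small one at (312,151). The blue (201,179) and red (325,258) discs are look-alikes. The scanner lies on the mat at about (399,212), with its head toward the top of the picture. Next I'll check this in an enlarged crop and measure positions.

```bash
cat > h.py <<'E'
import numpy as np, cv2
def cam(p):
    R,_=cv2.Rodrigues(np.array(p['rvec'])); K=np.array([[p['fx'],0,p['cx']],[0,p['fy'],p['cy']],[0,0,1.]])
    return K,R,np.array(p['tvec'])
def ray(p,uv,z):
    K,R,t=cam(p); c=-R.T@t; d=R.T@np.linalg.inv(K)@np.array([uv[0],uv[1],1.])
    return c+d*(z-c[2])/d[2]
def proj(p,X):
    K,R,t=cam(p); return cv2.projectPoints(np.atleast_2d(np.array(X,float)),np.array(p['rvec']),t,K,None)[0][:,0]
E
python3 - <<'E'
from bench import robot
import cv2,numpy as np
from h import *
p=robot.camera_params("top"); f=cv2.imread("pics/top0.png")
g=cv2.cvtColor(f,cv2.COLOR_BGR2GRAY)
cv2.imwrite("pics/crop.png",cv2.resize(f[130:290,285:445],None,fx=3.7,fy=3.7,interpolation=cv2.INTER_CUBIC))
# discs
hsv=cv2.cvtColor(f,cv2.COLOR_BGR2HSV)
for name,c in dict(big=(322,200),med=(249,183),small=(312,151),red=(325,258),blue=(201,179)).items():
    m=np.uint8((hsv[...,2]<140)|(hsv[...,1]>120)); w=np.zeros_like(m); cv2.circle(w,c,28,1,-1); m&=w
    cs,_=cv2.findContours(m,cv2.RETR_EXTERNAL,cv2.CHAIN_APPROX_NONE); k=max(cs,key=cv2.contourArea)
    (x,y),r=cv2.minEnclosingCircle(k)
    P=ray(p,(x,y),.0066);Q=ray(p,(x+r,y),.0066); print(name,(x,y,r),P,np.linalg.norm(Q-P)*2)
# mat
m=np.uint8(g<45); w=np.zeros_like(m); w[155:270,360:445]=1; m&=w
cs,_=cv2.findContours(m,cv2.RETR_EXTERNAL,cv2.CHAIN_APPROX_NONE); k=max(cs,key=cv2.contourArea)
b=cv2.boxPoints(cv2.minAreaRect(cv2.convexHull(k))); print(b)
W=np.array([ray(p,q,.003) for q in b]); print(W, W.mean(0),[np.linalg.norm(W[i]-W[(i+1)%4]) for i in range(4)])
E
```

```text
big (322.2272644042969, 199.5, 22.233003616333008) [0.51956009 0.0323988  0.0066    ] 0.1159060771839544
med (248.7119598388672, 182.69564819335938, 16.29098129272461) [0.56479582 0.22519407 0.0066    ] 0.0856312225571704
small (312.24755859375, 150.4514617919922, 11.765335083007812) [0.65048831 0.05832323 0.0066    ] 0.06223240964022624
red (324.97369384765625, 258.4473571777344, 22.259105682373047) [0.36702237 0.02590097 0.0066    ] 0.11414659572359256
blue (201.5, 178.4166717529297, 21.65474510192871) [0.57673836 0.34979845 0.0066    ] 0.11419739246300116
[[370.53253 178.83865]
 [413.9497  167.06451]
 [435.8625  247.86783]
 [392.4453  259.64197]]
[[ 0.57427891 -0.09470252  0.003     ]
 [ 0.60522606 -0.20944474  0.003     ]
 [ 0.39335369 -0.25958539  0.003     ]
 [ 0.36358666 -0.14733314  0.003     ]] [ 0.48411133 -0.17776645  0.003     ] [np.float64(0.11884234601190528), np.float64(0.21772456851994035), np.float64(0.11613200719993731), np.float64(0.2171663136158167)]
```

View pics/crop.png

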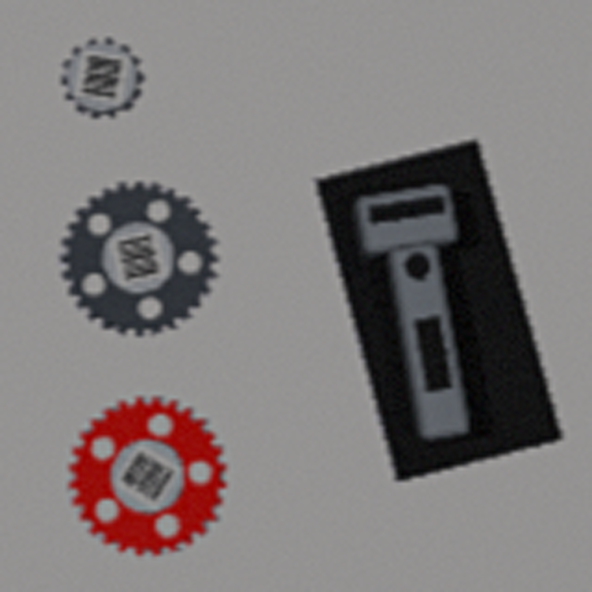

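```bash
python3 - <<'E'
from bench import robot
import cv2,numpy as np
from scipy.optimize import least_squares
from scipy.spatial.transform import Rotation as Ro
from h import *
p=robot.camera_params("top")
crop=np.array([(357,195),(449,184),(457,240),(362,253),(420,440),(468,435)],float)
px=(crop+.5)/3.7-.5+np.array([285,130])
M=np.array([(21,33,38),(21,-33,38),(-21,-33,38),(-21,33,38),(-152,17,40),(-152,-17,40)])/1000
def W(s): 
    c,n=np.cos(s[2]),np.sin(s[2]); return np.c_[s[0]+c*M[:,0]-n*M[:,1],s[1]+n*M[:,0]+c*M[:,1],.003+M[:,2]]
r=least_squares(lambda s:(proj(p,W(s))-px).ravel(),[.56,-.16,0.1]); s=r.x
print(s,np.degrees(s[2]),r.fun.round(1)); print("grip",s[:2]-.07*np.array([np.cos(s[2]),np.sin(s[2])]))
# side check
ps=robot.camera_params("side"); f=cv2.imread("pics/side0.png")
for q in proj(ps,W(s)): cv2.circle(f,tuple(int(v) for v in q.round()),2,(0,0,255),-1)
for q in proj(ps,[[.5196,.0324,.0066]]): cv2.circle(f,tuple(int(v) for v in q.round()),2,(0,255,0),-1)
cv2.imwrite("pics/sidechk.png",cv2.resize(f[180:360,210:410],None,fx=3,fy=3))
R=Ro.from_euler('xyz',robot.state()['eef_rot'],degrees=True).as_matrix(); print(R.round(3))
mat=np.degrees(np.arctan2(.5743-.3636,0.0526)); print(np.degrees(np.arctan2(-.0947+.1473,.5743-.3636)))
for z in(0,.1): print([ray(p,q,z)[:2].round(3) for q in((138,128),(138,265),(62,265))])
E
```

```text
[ 0.54255676 -0.15168704  0.1378279 ] 7.896957211085456 [-0.7 -0.1  0.  -0.7  0.6  0.3  0.5  0.4 -0.4  0.3  0.  -0.2]
grip [ 0.47322058 -0.16130448]
[[-0.001  0.28   0.96 ]
 [-0.002  0.96  -0.28 ]
 [-1.    -0.002 -0.   ]]
14.017046758957576
[array([0.716, 0.527]), array([0.352, 0.509]), array([0.352, 0.707])]
[array([0.688, 0.489]), array([0.351, 0.473]), array([0.352, 0.655])]
```

View pics/sidechk.png

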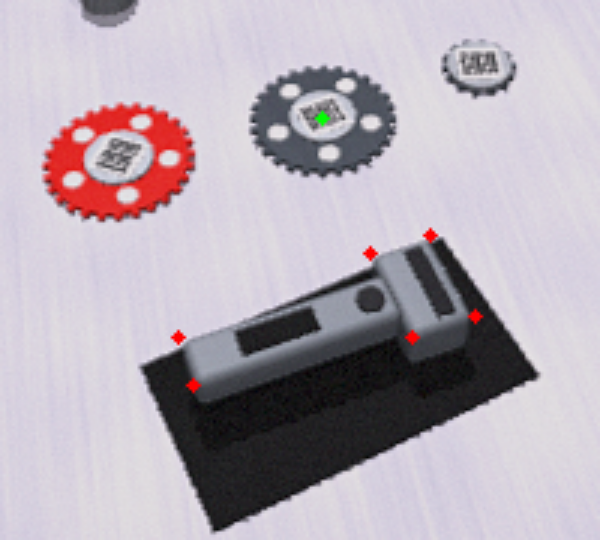

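>>> carry_out:
  targets: [2,-3.5,0,0.1,100,2,-3.5,0,0.1,100,2,-3.5,0,0.1,100,2,-3.5,0,0.1,100,2,-3.5,0,0.02,100,2,-3.5,0,0,100,2,-3.5,0,0,100,2,-3.5,0,0,100,2,-3.5,0,0,100,2,-3.5,0,0,100]
  newtons: 50

```text
time: 0.98
tool_pos: [0.3893, 0.2962, 0.2392]
eef_rot: [23.8, 90.0, 31.6]
force: [0.3, 1.6, 0.2]
finger_gap: 1.001
```

>>> carry_out:
  targets: [2,-3.5,0,0,80,2,-3.5,0,0,80,2,-3.5,0,0,80,2,-3.5,0,0,80,0,-4,0,0,80,0,-4,0,0,80,0,-4,0,0,80,0,-4,0,0,80,0,-4,0,0,80,0,-4,0,0,80]

```text
time: 1.82
tool_pos: [0.4684, -0.0838, 0.2392]
eef_rot: [6.8, 90.0, 14.6]
force: [1.0, 0.7, 0.6]
finger_gap: 0.8
```

>>> carry_out:
  targets: [0,-2,0,0,80,0,0,0,0,80,0,0,0,0,80]

```text
time: 2.07
tool_pos: [0.4686, -0.1027, 0.2389]
eef_rot: [121.5, 89.9, 129.1]
force: [-0.3, -0.1, -0.5]
finger_gap: 0.799
```

```bash
python3 - <<'E'
from bench import robot
import cv2,numpy as np
from scipy.spatial.transform import Rotation as Ro
from h import *
s=robot.state(); R=Ro.from_euler('xyz',s['eef_rot'],degrees=True).as_matrix(); print(s['time'],s['tool_pos'],np.degrees(np.arctan2(R[1,1],R[0,1])),s['joint_positions'],s['finger_gap'])
p=robot.camera_params("wrist"); f=robot.grab_frame("wrist"); np.save("wp.npy",p,allow_pickle=True)
cv2.imwrite("pics/wrist1.png",f[:,:,::-1])
E
```

```text
2.0667 [ 0.46862153 -0.10269848  0.23894923] 97.64313028625618 [-2.45172822e+01 -8.88569926e+00  1.17016745e+02  3.09730887e-02
  7.19284239e+01 -1.22170053e+02] 0.7988617389069335
```

View pics/wrist1.png

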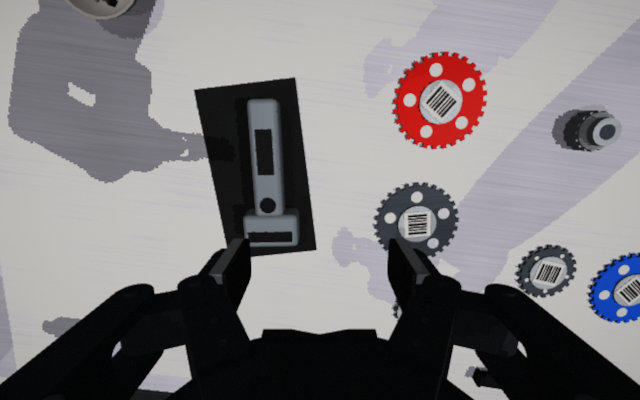

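The wrist picture shows the scanner at about (265,170), with the head at (270,235) and the handle end at (265,100). The largest grey sprocket's label is at (417,224). I'll check my estimates against this view.

```bash
python3 - <<'E'
import cv2,numpy as np
from h import *
p=np.load("wp.npy",allow_pickle=True).item(); f=cv2.imread("pics/wrist1.png")
s=[.54256,-.15169,.13783]
M=np.array([(21,33,38),(21,-33,38),(-21,-33,38),(-21,33,38),(-152,17,40),(-152,-17,40),(-21,17,40),(-21,-17,40)])/1000
c,n=np.cos(s[2]),np.sin(s[2]); W=np.c_[s[0]+c*M[:,0]-n*M[:,1],s[1]+n*M[:,0]+c*M[:,1],.003+M[:,2]]
f=cv2.resize(f[60:270,190:470],None,fx=2.85,fy=2.85,interpolation=cv2.INTER_CUBIC)
def d(X,col):
    for q in proj(p,X):
        q=(q-[190,60]+.5)*2.85-.5; cv2.circle(f,tuple(int(v) for v in q.round()),2,col,-1)
d(W,(0,0,255)); d([[.5196,.0324,.0066]],(0,255,0)); d([[ 0.57427891,-0.09470252,0.003],[.6052,-.2094,.003],[.3934,-.2596,.003],[.3636,-.1473,.003]],(255,0,255))
cv2.imwrite("pics/wchk.png",f)
print(ray(p,(417.2,224),.0066))
E
```

```text
[0.52030688 0.03449944 0.0066    ]
```

View pics/wchk.png

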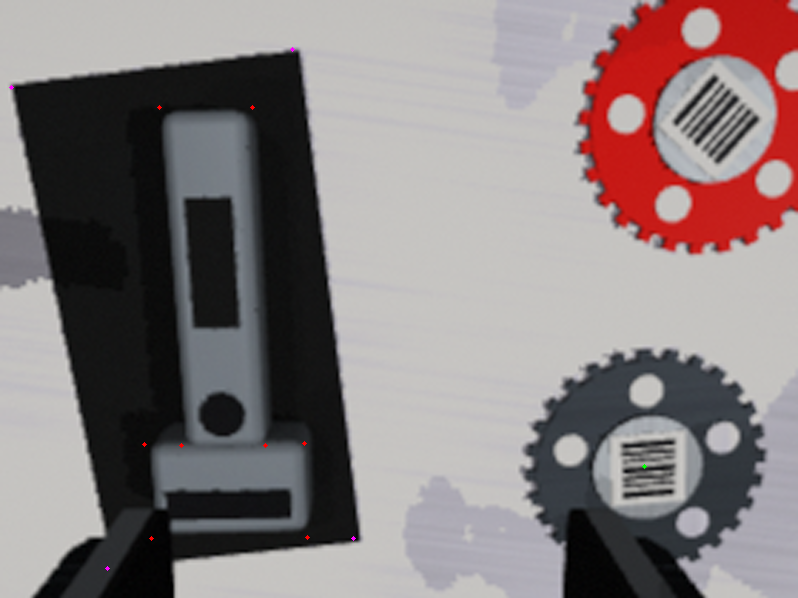

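>>> carry_out:
  targets: [0.3,-2.9,0,0.005,80,0.24,-2.85,0,0,80,0,0,-3.5,0,80,0,0,-3.5,0,80,0,0,-3.5,0,80,0,0,-3.5,0,80,0,0,0,0,80,0,0,0,0,80]

```text
time: 2.78
tool_pos: [0.4731, -0.1573, 0.0977]
eef_rot: [139.6, 89.7, 147.9]
force: [0.9, -0.0, 0.4]
finger_gap: 0.803
```

```bash
python3 - <<'E'
from bench import robot
import cv2,numpy as np
print(robot.state()['tool_pos'])
a=robot.grab_frame("wrist"); b=robot.grab_frame("side")
cv2.imwrite("pics/w2.png",a[:,:,::-1]); cv2.imwrite("pics/s2.png",b[:,:,::-1])
E
```

```text
[ 0.47313864 -0.15726858  0.09766381]
```

View pics/w2.png

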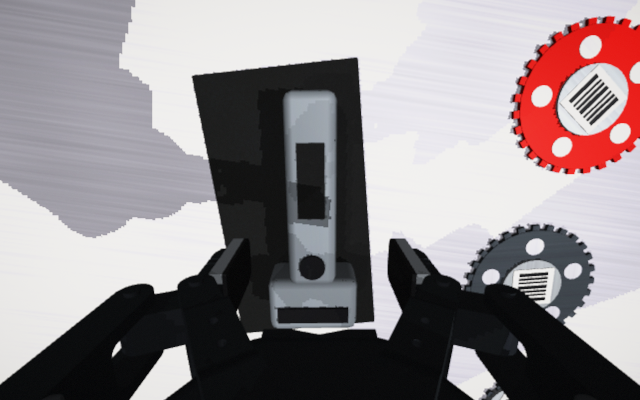

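View pics/s2.png

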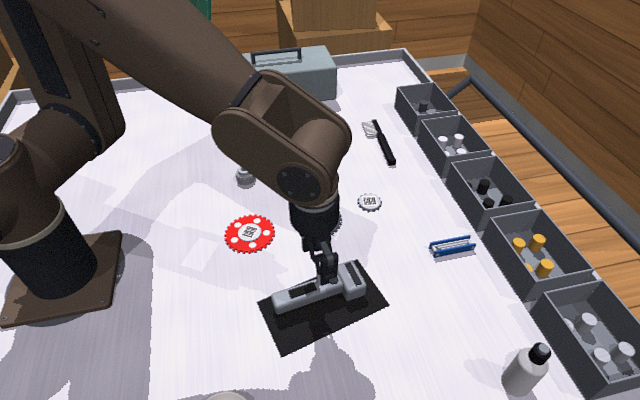

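```bash
python3 - <<'E'
from bench import robot
from h import *
p=robot.camera_params("wrist"); ps=robot.camera_params("side")
for z in (.0977,.07,.043,.029): print(z,proj(p,[[.4731,-.1573,z]]),proj(ps,[[.4731,-.1573,z]]))
# handle end top corners and edge from wrist img
for q in((284,92),(336,93),(289,275),(333,275),(310.5,92)): print(q,ray(p,q,.043)-[0,0,0])
print(ray(p,(533,286),.0066))
E
```

```text
0.0977 [[322.52880342 247.22165011]] [[313.88517173 265.91933947]]
0.07 [[322.06586356 227.22611805]] [[314.15284031 275.13904448]]
0.043 [[321.73257029 212.8303468 ]] [[314.40036107 283.66476815]]
0.029 [[321.59148703 206.7366074 ]] [[314.52383437 287.91774155]]
(284, 92) [ 0.39987921 -0.19119645  0.043     ]
(336, 93) [ 0.3959569 -0.1598025  0.043    ]
(289, 275) [ 0.52300791 -0.17379822  0.043     ]
(333, 275) [ 0.5184753  -0.14247918  0.043     ]
(310.5, 92) [ 0.39759062 -0.17524118  0.043     ]
[0.52471141 0.03493358 0.0066    ]
```

>>> carry_out:
  targets: [0.1,-0.3,-2.5,0,80,0,0,-2.5,0,80,0,0,-2,0,80,0,0,-0.8,0,80,0,0,0,0,80,0,0,0,0,80]

```text
time: 3.38
tool_pos: [0.4769, -0.1631, 0.0233]
eef_rot: [-38.0, 89.8, -29.9]
force: [0.4, -0.2, -0.5]
finger_gap: 0.799
```

```bash
python3 - <<'E'
from bench import robot
import cv2,numpy as np
print(robot.state()['tool_pos'])
a=robot.grab_frame("wrist"); b=robot.grab_frame("side")
cv2.imwrite("pics/w3.png",a[:,:,::-1]); cv2.imwrite("pics/s3.png",cv2.resize(b[200:360,230:430,::-1],None,fx=3,fy=3))
E
```

```text
[ 0.47686574 -0.16313145  0.02328012]
```

View pics/w3.png

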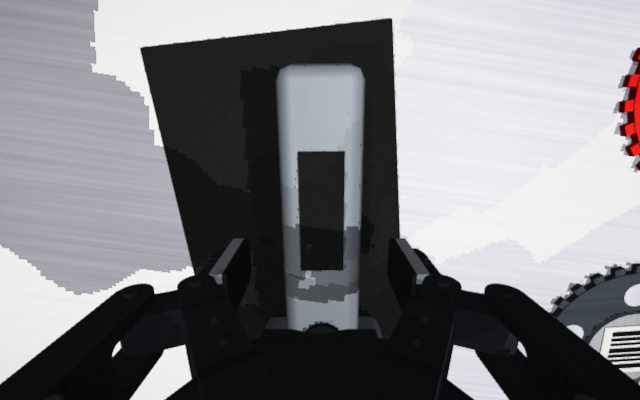

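View pics/s3.png

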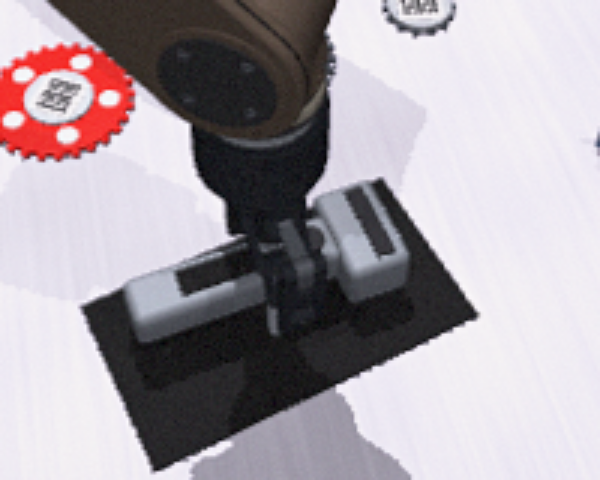

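```bash
python3 - <<'E'
from bench import robot
from h import *
p=robot.camera_params("wrist"); ps=robot.camera_params("side")
print((proj(ps,[[.4769,-.1631,.034],[.4769,-.1631,.023]])-[230,200])*3)
for q in((320,64),(277,85),(364,85),(286,325),(359,325)): print(q,ray(p,q,.043))
for q in((142,48),(390,19)): print(q,ray(p,q,.003))
# side: handle end edge, head front
for q in((130,290),(142,342),(408,290),(386,182)): print(q,ray(ps,np.array(q)/3+[230,200],.04 if q[1]!=342 else .015))
E
```

```text
[[261.48946797 265.91967648]
 [261.69590836 275.78247107]]
(320, 64) [ 0.39427936 -0.17407161  0.043     ]
(277, 85) [ 0.40332846 -0.18836036  0.043     ]
(364, 85) [ 0.39894184 -0.15746748  0.043     ]
(286, 325) [ 0.50359089 -0.17384967  0.043     ]
(359, 325) [ 0.49890442 -0.14138749  0.043     ]
(142, 48) [ 0.39308019 -0.25885837  0.003     ]
(390, 19) [ 0.36481295 -0.14579393  0.003     ]
(130, 290) [ 0.39583526 -0.16544902  0.04      ]
(142, 342) [ 0.39788226 -0.18670652  0.015     ]
(408, 290) [ 0.55787036 -0.20306532  0.04      ]
(386, 182) [ 0.56786694 -0.12369284  0.04      ]
```

>>> carry_out:
  targets: [0,0,-0.3,0,60,0,0,0,0,30,0,0,0,0,20,0,0,0,0,10,0,0,0,0,10,0,0,0,0,10,0,0,0,0,10,0,0,0,0,10]
  newtons: 60

```text
time: 4.15
tool_pos: [0.476, -0.1629, 0.0191]
eef_rot: [-39.7, 89.9, -31.6]
force: [-0.7, 0.1, 6.2]
finger_gap: 0.392
```

>>> carry_out:
  targets: [0,0,0,0,10,0,0,0.5,0,10,0,0,1,0,10,0,0,1,0,10,0,0,1,0,10,0,0,1,0,10,0,0,1,0,10,0,0,0.5,0,10,0,0,0,0,10,0,0,0,0,10]

```text
time: 4.98
tool_pos: [0.4755, -0.1626, 0.0788]
eef_rot: [-39.0, 89.9, -30.9]
force: [-0.0, -0.0, -0.8]
finger_gap: 0.392
```

```bash
python3 - <<'E'
from bench import robot
import cv2,numpy as np
s=robot.state();print(s['tool_pos'],s['force'],s['torque'],s['finger_gap'])
a=robot.grab_frame("wrist"); b=robot.grab_frame("side")
cv2.imwrite("pics/w4.png",a[:,:,::-1]); cv2.imwrite("pics/s4.png",cv2.resize(b[180:360,210:430,::-1],None,fx=3,fy=3))
E
```

```text
[ 0.47551794 -0.16258093  0.07879436] [-0.01545985 -0.00547851 -0.84116675] [ 0.01461818 -0.05088467 -0.00651688] 0.39171868653768643
```

View pics/w4.png

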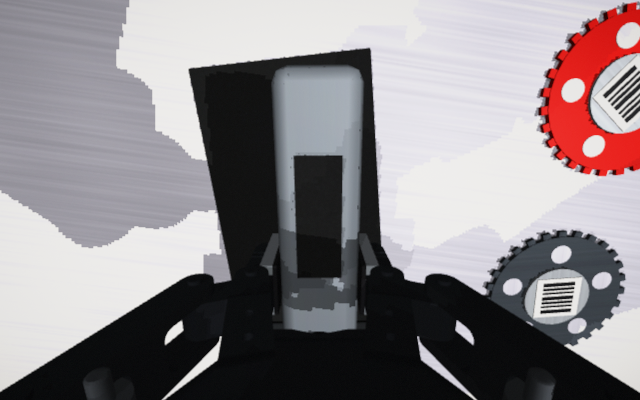

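View pics/s4.png

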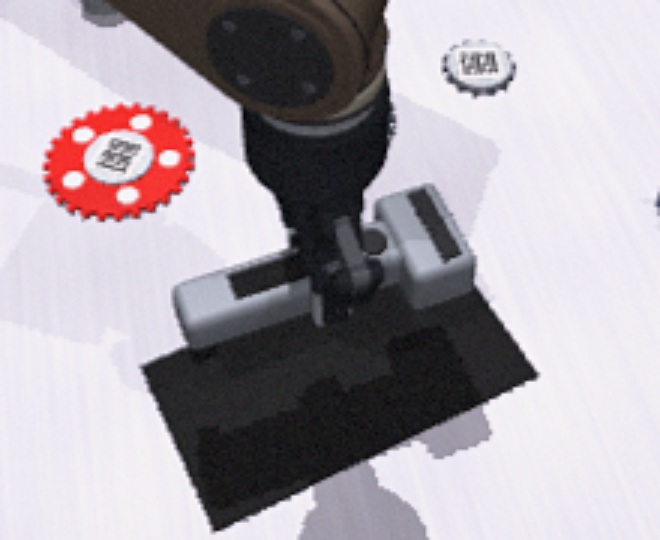

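>>> carry_out:
  targets: [-0.1,0.8,0.2,0,10,-0.2,1.6,0.2,0,10,-0.3,2.4,0.1,0,10,-0.3,2.5,0,0,10,-0.3,2.5,0,0,10,-0.3,2.5,0,0,10,-0.3,2.4,0,0,10,-0.25,2,0,0,10,-0.2,1.4,0,0,10,-0.1,0.6,0,0,10]

```text
time: 5.92
tool_pos: [0.4506, 0.0266, 0.0827]
eef_rot: [148.8, 89.9, 157.0]
force: [-0.6, 0.3, -1.7]
finger_gap: 0.391
```

>>> carry_out:
  targets: [0,0,0,0,10,0,0,0,0,10,0,0,0,0,10]

```text
time: 6.17
tool_pos: [0.452, 0.0239, 0.0833]
eef_rot: [-93.6, 90.0, -85.6]
force: [0.9, 0.1, -2.5]
finger_gap: 0.391
```

```bash
python3 - <<'E'
from bench import robot
import cv2,numpy as np
s=robot.state();print(s['tool_pos'],s['force'],s['finger_gap'],s['joint_positions'])
np.save("wp5.npy",robot.camera_params("wrist"),allow_pickle=True)
a=robot.grab_frame("wrist"); b=robot.grab_frame("side"); c=robot.grab_frame("top")
cv2.imwrite("pics/w5.png",a[:,:,::-1]); cv2.imwrite("pics/s5f.png",b[:,:,::-1]); cv2.imwrite("pics/t5f.png",c[:,:,::-1]);cv2.imwrite("pics/s5.png",cv2.resize(b[130:280,230:430,::-1],None,fx=4,fy=4)); cv2.imwrite("pics/t5.png",cv2.resize(c[130:290,250:450,::-1],None,fx=3.5,fy=3.5))
E
```

```text
[0.45203147 0.02393737 0.08332756] [ 0.92422285  0.10631446 -2.48512049] 0.3910337997587395 [-9.84039143e+00 -7.04297516e-01  1.27401990e+02 -1.79943067e-02
  5.32986357e+01 -1.07889531e+02]
```

View pics/w5.png

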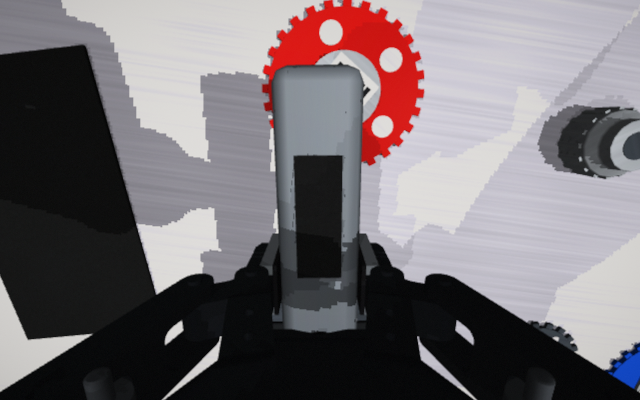

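View pics/s5.png

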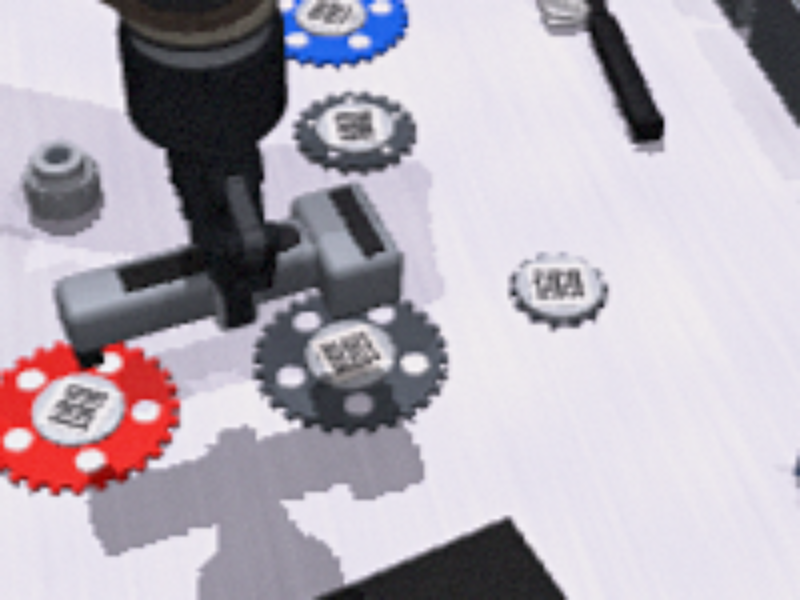

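View pics/t5.png

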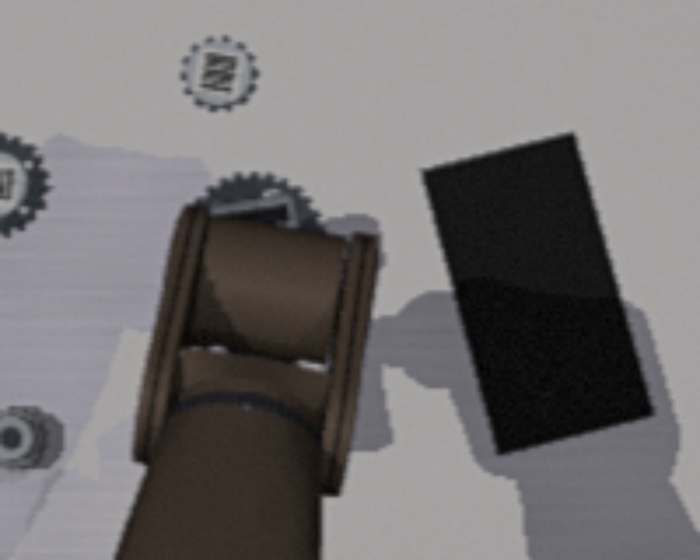

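```bash
python3 - <<'E'
from bench import robot
import cv2
from h import *
ps=robot.camera_params("side"); f=cv2.imread("pics/s5.png")
s=[.5203,.0337,np.radians(7.9)]; z=.0668
B=[(x,y,h) for x in(-21,21) for y in(-33,33) for h in(0,38)]+[(-152,17,40),(-152,-17,40),(-152,-17,12),(0,0,0)]
M=np.array(B)/1000; c,n=np.cos(s[2]),np.sin(s[2]); W=np.c_[s[0]+c*M[:,0]-n*M[:,1],s[1]+n*M[:,0]+c*M[:,1],z+M[:,2]]
Q=(proj(ps,W)-[230,130]+.5)*4-.5
for q in Q: cv2.circle(f,tuple(int(v) for v in q.round()),3,(0,0,255),-1)
q=((proj(ps,[[.52,.034,.0066]])-[230,130]+.5)*4-.5)[0]; cv2.circle(f,tuple(int(v) for v in q.round()),3,(0,255,0),-1)
cv2.imwrite("pics/s5o.png",f)
print(ray(ps,(np.array([350,355])+.5)/4-.5+[230,130],.0066))
pw=np.load("wp5.npy",allow_pickle=True).item(); print([ray(pw,(317.5,66),zz) for zz in (.1068,)], 's' , s[0]-.152*c, s[1]-.152*n)
E
```

```text
[0.51981947 0.0327641  0.0066    ]
[array([0.37058159, 0.01259799, 0.1068    ])] s 0.3697425615877771 0.01280842900235371
```

View pics/s5o.png

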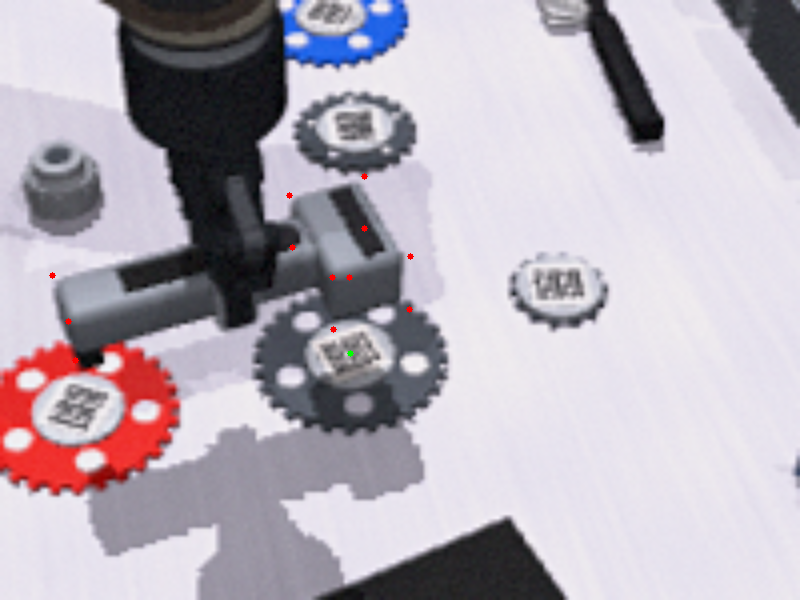

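The side overlay puts the beam within about 5 mm of the label (limit 16 mm), and the sprocket has not moved. Now I'll hold still.

>>> carry_out:
  targets: [0,0,0,0,10,0,0,0,0,10,0,0,0,0,10,0,0,0,0,10,0,0,0,0,10,0,0,0,0,10,0,0,0,0,10,0,0,0,0,10,0,0,0,0,10,0,0,0,0,10]

```text
time: 7.15
tool_pos: [0.4519, 0.0245, 0.0833]
eef_rot: [-59.5, 90.0, -51.4]
force: [0.1, -0.4, -1.5]
finger_gap: 0.391
```

>>> carry_out:
  targets: [0,0,0,0,10,0,0,0,0,10,0,0,0,0,10,0,0,0,0,10,0,0,0,0,10,0,0,0,0,10,0,0,0,0,10,0,0,0,0,10,0,0,0,0,10,0,0,0,0,10]

```text
time: 7.98
tool_pos: [0.4518, 0.0245, 0.0833]
eef_rot: [165.6, 90.0, 173.7]
force: [0.3, 0.3, -1.2]
finger_gap: 0.391
```

>>> carry_out:
  targets: [0,0,0,0,10,0,0,0,0,10,0,0,0,0,10,0,0,0,0,10,0,0,0,0,10,0,0,0,0,10,0,0,0,0,10,0,0,0,0,10,0,0,0,0,10,0,0,0,0,10]

```text
time: 8.82
tool_pos: [0.4519, 0.0245, 0.0833]
eef_rot: [-161.9, 90.0, -153.8]
force: [0.1, 0.4, -1.4]
finger_gap: 0.386
```

```bash
python3 - <<'E'
from bench import robot
s=robot.state();print(s['time'],s['tool_pos'],s['qvel'],s['force'],s['finger_gap'])
E
```

```text
8.8167 [0.45185691 0.0245079  0.08329987] [ 0.0315463   0.01866672  0.0248331  -0.01073939  0.06935293 -0.0292457 ] [ 0.05881049  0.38597753 -1.39152865] 0.3864134785324202
```

The 2.65 s hold was steady. Now I'll carry the scanner back to the mat centre (0.484, −0.177), turning it about 6° to match the mat.

>>> carry_out:
  targets: [0.1,-0.8,0,0.005,10,0.3,-1.6,0,0.01,10,0.4,-2.4,0,0.015,10,0.4,-2.6,0,0.015,10,0.4,-2.6,0,0.015,10,0.4,-2.6,0,0.015,10,0.4,-2.6,0,0.015,10,0.4,-2.4,0,0.01,10,0.3,-1.7,0,0.005,10,0.1,-0.8,0,0,10]

```text
time: 9.65
tool_pos: [0.4844, -0.1794, 0.0837]
eef_rot: [-62.8, 89.9, -48.8]
force: [0.2, 0.3, -1.0]
finger_gap: 0.39
```

>>> carry_out:
  targets: [0,0,0,0,10,0,0,-0.5,0,10,0,0,-1,0,10,0,0,-1,0,10,0,0,-1,0,10,0,0,-1,0,10,0,0,-0.7,0,10,0,0,-0.3,0,10,0,0,0,0,10,0,0,0,0,10]

```text
time: 10.48
tool_pos: [0.484, -0.1765, 0.0282]
eef_rot: [137.0, 90.0, 151.1]
force: [0.8, -0.7, -1.5]
finger_gap: 0.391
```

```bash
python3 - <<'E'
from bench import robot
import cv2,numpy as np
s=robot.state();print(s['tool_pos'],s['force'],s['finger_gap'])
b=robot.grab_frame("side"); cv2.imwrite("pics/s6.png",cv2.resize(b[200:360,230:430,::-1],None,fx=4,fy=3.7))
E
```

```text
[ 0.48397262 -0.17646888  0.02820569] [ 0.84681176 -0.71293614 -1.52307133] 0.39060555091973614
```

View pics/s6.png

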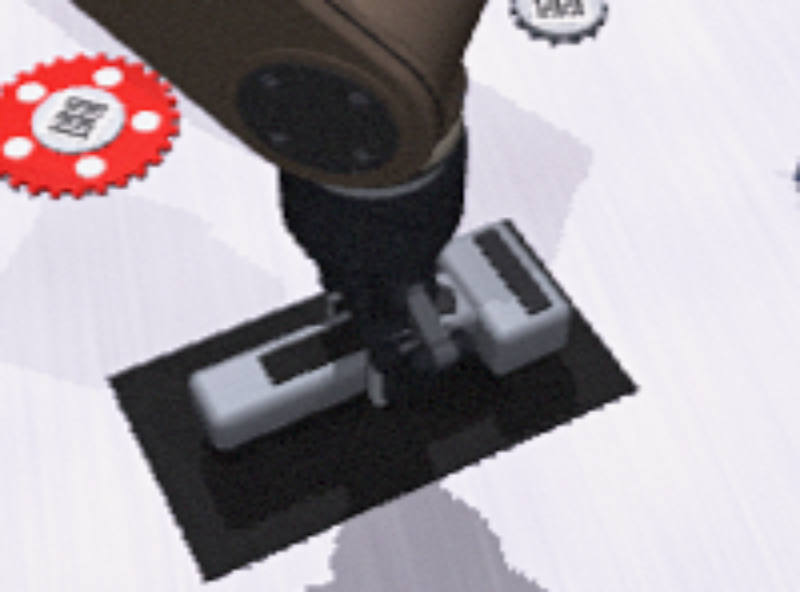

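The scanner is about 9 mm above its resting height over the mat centre. I'll lower it slowly until I feel contact.

>>> carry_out:
  targets: [0,0,-0.3,0,10,0,0,-0.3,0,10,0,0,-0.1,0,10,0,0,0,0,10,0,0,0,0,10]

```text
time: 10.95
tool_pos: [0.4838, -0.1765, 0.0213]
eef_rot: [146.4, 90.0, 160.5]
force: [-0.6, 0.2, -1.5]
finger_gap: 0.395
```

>>> carry_out:
  targets: [0,0,-0.1,0,10,0,0,0,0,10,0,0,0,0,10]

```text
time: 11.2
tool_pos: [0.4839, -0.1765, 0.0203]
eef_rot: [-33.5, 90.0, -19.4]
force: [-0.3, -0.1, -1.5]
finger_gap: 0.39
```

>>> carry_out:
  targets: [0,0,-0.1,0,10,0,0,0,0,10,0,0,0,0,10]

```text
time: 11.45
tool_pos: [0.4838, -0.1765, 0.0193]
eef_rot: [136.4, 90.0, 150.5]
force: [-0.6, 0.3, -2.3]
finger_gap: 0.388
```

>>> carry_out:
  targets: [0,0,-0.05,0,10,0,0,0,0,10,0,0,0,0,10]

```text
time: 11.7
tool_pos: [0.484, -0.1765, 0.0191]
eef_rot: [-90.5, 90.0, -76.4]
force: [-1.8, 0.5, 1.4]
finger_gap: 0.39
```

The vertical force rose by about 3 N, so it is touching. Now I'll release gently and lift straight up.

>>> carry_out:
  targets: [0,0,0,0,42,0,0,0,0,46,0,0,0,0,55,0,0,0,0,65,0,0,0,0,75,0,0,0,0,80,0,0,0,0,80,0,0,0,0,80]

```text
time: 12.37
tool_pos: [0.4839, -0.1765, 0.0188]
eef_rot: [-58.3, 90.0, -44.2]
force: [0.3, -0.1, 0.7]
finger_gap: 0.798
```

>>> carry_out:
  targets: [0,0,0.5,0,80,0,0,1,0,80,0,0,2,0,80,0,0,2.5,0,80,0,0,2.5,0,80,0,0,2.5,0,80,0,0,2.5,0,80,0,0,2.5,0,80,0,0,2,0,80,0,0,0,0,80]

```text
time: 13.2
tool_pos: [0.4865, -0.178, 0.2054]
eef_rot: [-45.5, 89.4, -31.4]
force: [1.4, -0.2, 0.9]
finger_gap: 0.8
```

>>> carry_out:
  targets: [0,3,0.5,0,80,0,4,0,0,80,0,4,0,0,80,0,4,0,0,80,0,4,0,0,80,0,4,0,0,80,0,4,0,0,80,0,3,0,0,80,0,0,0,0,80,0,0,0,0,80]

```text
time: 14.03
tool_pos: [0.4831, 0.1248, 0.2033]
eef_rot: [-169.9, 89.9, -155.6]
force: [-0.3, 0.3, 1.6]
finger_gap: 0.804
```

```bash
python3 - <<'E'
from bench import robot
import cv2,numpy as np
s=robot.state();print(s['time'],s['tool_pos'],s['force'],s['finger_gap'])
b=robot.grab_frame("side"); cv2.imwrite("pics/s7.png",b[...,::-1])
b=robot.grab_frame("top"); cv2.imwrite("pics/t7.png",b[...,::-1]);cv2.imwrite("pics/t7c.png",cv2.resize(b[130:290,285:445,::-1],None,fx=3.7,fy=3.7,interpolation=cv2.INTER_CUBIC))
E
```

```text
14.0333 [0.48312436 0.12482511 0.20325148] [-0.2915688   0.30076473  1.61654476] 0.8035602971682896
```

View pics/s7.png

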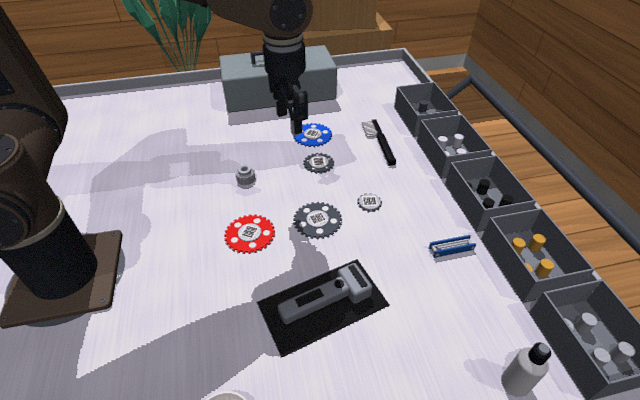

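View pics/t7c.png

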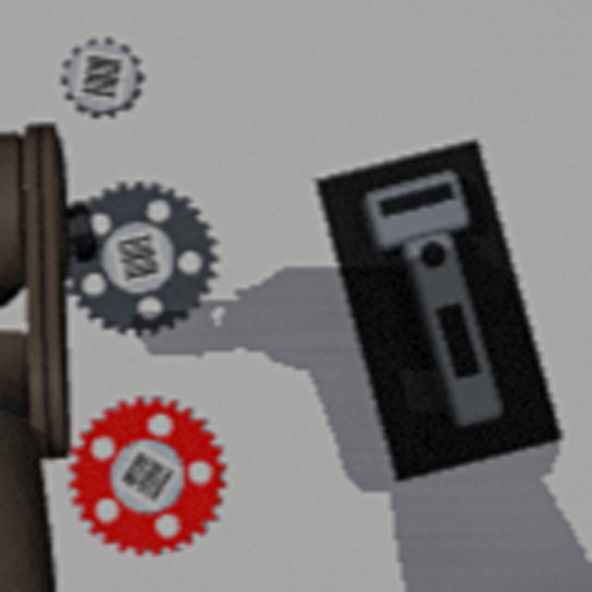

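Before handing in, I'll do one consistency check: fit the placed scanner to get the true grip offset and confirm where the beam was during the scan.

```bash
python3 - <<'E'
from bench import robot
from scipy.optimize import least_squares
from h import *
p=robot.camera_params("top")
crop=np.array([(364,184),(459,171),(470,233),(374,250),(456,426),(503,414)],float)
px=(crop+.5)/3.7-.5+np.array([285,130])
M=np.array([(21,33,38),(21,-33,38),(-21,-33,38),(-21,33,38),(-152,17,40),(-152,-17,40)])/1000
def W(s):
    c,n=np.cos(s[2]),np.sin(s[2]); return np.c_[s[0]+c*M[:,0]-n*M[:,1],s[1]+n*M[:,0]+c*M[:,1],.003+M[:,2]]
r=least_squares(lambda s:(proj(p,W(s))-px).ravel(),[.55,-.16,.2]); s=r.x; u=np.array([np.cos(s[2]),np.sin(s[2])])
print(s,np.degrees(s[2]),r.fun.round(1),"grip",s[:2]-.07*u)
d=s[:2]-[.4839,-.1765]; l=np.array([d@u,d@[-u[1],u[0]]]); print("window rel TCP",l)
a=s[2]-.105; print("at scan",.4519+np.cos(a)*l[0]-np.sin(a)*l[1],.0245+np.sin(a)*l[0]+np.cos(a)*l[1])
E
```

```text
[ 0.54942188 -0.15952535  0.24153607] 13.838997398469429 [-0.1  1.7 -0.8 -1.   0.6 -2.   1.4 -0.3 -0.8  0.8 -0.3  0.8] grip [ 0.48145386 -0.17626896]
window rel TCP [0.06768013 0.00080944]
at scan 0.5188400896148169 0.03451399911914084
```

During the scan the window was at (0.519, 0.0345), against a label at (0.520, 0.033), so about 2 mm off. The grip point now lies about 3 mm from the mat centre. Everything checks out, so I'm handing in.

```bash
python3 - <<'E'
from bench import robot
print(robot.sign_off())
E
```

```text
the job is handed in; nothing more can be done
None
```

I picked up the scanner by its handle and held it still for about 2.6 s, window down, over the largest grey sprocket's label. I then laid it face down in the middle of the mat, released it, backed the arm away and handed the job in at about 14 s.

**Scan:** By calculation the window was about 2 mm off the label's centre and 60 mm above it. The side-camera overlay was looser: the head corners were 2–3 px (about 5 mm) off the model. I put that down to rounded edges and calibration; it is still inside the 16 mm limit.

**Mat:** The scanner lies flat, with its grip point about 3 mm from the mat's centre and within a degree of its direction. Fit residuals were up to 2 px.

**Sprocket and arm:** The sprocket's label is at the same pixels in the top view as before, and the gripper was clear of everything at hand-in. `sign_off` gave no verdict, so these checks come from my own pictures and readings.

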